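# Feed a dopped stone onto the grinding wheel with the coarse ring and fine knob

## Task

The grinder is switched off; set its swing arm for the next cut. Turn the coarse outer ring on top of the column until the red stone stands close to the wheel, about a centimetre or less, but does not touch it; then let go of the ring and, with the fine inner knob alone, feed the stone in until you feel it bear lightly on the wheel, with about 3 newtons on its spring and never rammed. Let go and leave it bearing there, with the other things on the bench left alone.

Things in the scene. Friction and masses are not known exactly. Their poses are not given: they have to be found in the camera images.
- grinder: Bench stone grinder, fixed: blue-grey pan casting 440 (x) by 480 (y) mm, 30 mm thick with a low rim, carrying the column of the swing arm, the green wheel and its motor. Origin: on the table under the column's axis; the pan reaches from -100 to 340 mm in x and -100 to 380 mm in y. x runs along the wheel's spindle towards the motor, y from the column towards the wheel, z up.
- coarse_ring: Black ribbed outer ring (coarse drive) on top of the column, 54 mm in diameter, 20 mm high, with a white mark. Origin: on its upright axis at its mid-height, 214 mm above the table. Below it there is only the column's post, 28 mm thick, for 55 mm. The fine knob stands on it, its top 38 mm above this origin. It carries the swing arm directly, one to one; its friction drag is 0.6 N m, and it stays where it is left.
- coarse (a joint): Turn of the coarse ring, rad; grows anticlockwise seen from above, which swings the arm and stone towards the wheel. Stops at -1.25 and 0.35; the stone meets the wheel somewhere near 0 to 0.15 while the fine knob is centred.
- fine_grip (a point): Point on the axis of the bright ribbed inner knob (fine drive), at a good height to grip it, 20 mm above the top of the ring. The knob is a cylinder 26 mm in diameter, from 4 to 28 mm above the ring's top, with a red mark; same upright axis as the ring.
- fine_knob (a joint): Turn of the fine knob relative to the ring, rad, from -2.2 to 2.2, 0 (centred) at the start; grows anticlockwise seen from above, which swings the arm towards the wheel by one sixth of the knob's turn. Friction drag 0.10 N m; each newton between stone and wheel adds about 0.017 N m against it, and the knob holds this when let go. Above about 6 N the ring's drag gives way.
- swing_arm: Blue-grey arm under the ring, turning about the same upright axis, with a clamp block 100 mm out that holds the quill, brass dop and red stone, the stone 125 mm above the table and facing the wheel. Origin: on the axis at the ring's mid-height; x along the arm, y the way the stone faces. The quill is sprung: it gives way backwards along the arm's y by 1 mm for every 2 N, 7 mm at most.
- dop_rim (a point): Centre of the rim of the brass dop cup (while its spring is relaxed), 100 mm out along the arm and 35 mm ahead of the arm's middle line. The round-nosed red stone is cemented in it by hand and its tip stands 6 to 14 mm out of this rim towards the wheel, each time different.
- wheel: Green grinding wheel, standing still, radius 100 mm, 38 mm wide. Origin: its centre, 125 mm above the table. x along the spindle, y level from the column's side to the far side; the stone meets the rim at the point y = -100 mm, level with the centre.
- cabochon0: One of three loose polished red cabochons, domes 26 mm across and 11.5 mm high, lying in the grinder's pan; a bystander, leave it. Origin: centre of its underside.
- cabochon1: One of three loose polished red cabochons, domes 26 mm across and 11.5 mm high, lying in the grinder's pan; a bystander, leave it. Origin: centre of its underside.
- cabochon2: One of three loose polished red cabochons, domes 26 mm across and 11.5 mm high, lying in the grinder's pan; a bystander, leave it. Origin: centre of its underside.
- dressing_stick: Loose sand-coloured dressing stick, 75 x 20 x 20 mm, lying in the grinder's pan; a bystander, leave it. Origin: centre of its underside.
- cup: Loose white plastic cup, 72 mm across, 85 mm high; a bystander, leave it. Origin: centre of its underside.
- gauge: Loose T-shaped brass gauge, 110 mm long, 4 to 7 mm thick; a bystander, leave it. Origin: under the middle of its blade.
- bowl: Loose cream bowl, 124 mm across, 55 mm high; a bystander, leave it. Origin: centre of its underside.
- oil_jar: Loose amber glass jar, 60 mm across, 80 mm high; a bystander, leave it. Origin: centre of its underside.

How it is judged:
By the outcome, as a careful person would: the job done as asked, in the order asked, and still so for the second after the job is handed in, with the robot touching nothing.
It also fails if it takes over 67 s, if anything falls off the work surface, if the arm or the gripper's body presses on something with over 40 N, if the wrist force passes 120 N, or if a joint passes its speed limit or range.

## Robot

A 7-joint arm with a two-finger parallel gripper is mounted at the origin on the work surface. World frame = base frame: x ahead of the robot, y to its left, z up, the work surface at z = 0. Lengths are in mm, angles in degrees, forces in N, time in s.
With the tool pointing down it reaches from about 425 to 875 mm from the base axis. Payload 4.7 kg.
Tool frame: the origin (TCP) lies midway between the tips of the shut fingers; the grasp point (between the pads) lies 19 mm behind it (grip_point_offset is the distance from the TCP to the grasp point, in mm); z points along the fingers, y is the direction in which the jaws open and shut (so a half turn about z gives the same grasp; the last joint's range is limited). The gripper opens to 87 mm and grips with 3 to 60 N. Pads are 19 mm wide; open, the fingers measure 117 mm over their backs; the gripper's body (75 mm by 190 mm) begins 51 mm behind the grasp point.
Start: joints at [-66.801, 18.392, -4.016, 83.108, 1.295, 78.541, -3.26], TCP at [247.632, 601.003, 222.587] pointing down, gripper open.
Joint ranges: [-163.93, 163.93], [-17.29, 119.83], [-79.2, 71.16], [3.27, 140.29], [-89.18, 269.18], [5.43, 117.66], [-154.24, 154.24]. Speed limits (degrees/s): [147.25, 147.25, 180, 180, 180, 180, 180].

## Interface

Orientations are given as [roll, pitch, yaw] about the fixed x, y, z axes, in that order (R = Rz(yaw) Ry(pitch) Rx(roll)).
In Python, from plant import * gives the robot as it stands.
- The arm moves only by the tool drive_tool, never from a script. Its argument "steps" is a list of rows, each a list of 2 entries, a list of its own where there are three numbers: the shift along the tool's x, y, z in units of 25 mm (1.0 is 25 mm), then the turn about the tool's z in degrees. A call has 1 to 8 rows; each row is the pose to reach, as a shift and turn from the pose measured when the call began, along the tool's axes at that moment; what a row does not reach only later rows make up. A row lasts 1/8 s, in which the tool goes at most 62.5 mm and 10.7 degrees, less where a joint would pass 70% of its speed; a pose out of reach is approached as far as the arm can. A call with a gripper value outside its range is refused whole. "gripper" is the finger opening in mm, from 0 to 87, set as the call begins (left out, the last holds). The fingers move at their own pace and stop on an object; "force" is the grip in N (left out, the last holds). Time passes only in rows, so rows that repeat a pose let the fingers close. It gives the time, the measured TCP pose, the force and the opening at its end, in the units of the state.
- sense(): the state, without advancing time (a new reading comes with each control period).
- grab_frame(name): name is "scene" or "top" or "wrist"; returns the picture (480x640x3 uint8, red, green, blue); there is no depth.
- camera_params(name): a dict with "fovy" (degrees; the focal length in pixels is half the picture's height over the tangent of half this angle, whatever the lens; pixels are square), "cx", "cy" (the principal point, pixels), "view" (4x4, takes a point from world to camera coordinates); the wrist camera has in their place "hand_eye" (4x4, takes a point from camera to tool coordinates, whose origin is the TCP and whose axes are the flange's). Camera axes: x right, y down, z forward; pixel columns grow to the right and rows downward; lengths in mm; the calibration is good to about 2 mm. The wrist camera is an equidistant fisheye: a pixel r from the principal point sees the ray r / f radians off the axis. A picture is of the moment at which its call begins: read the wrist's pose just before it. camera_params takes no time and is no camera call.
- finish_job(): hands the job in, once; it reports no verdict.
The state is a dict: "clock": time; "joint_pos": joint angles; "joint_vel": joint speeds; "joint_efforts": joint torques, N m; "position": TCP position; "eef_rot": TCP orientation; "wrist_force": force on the tool from outside, world axes, zero at the start; "ft_torque": the same for the moment, N m; "width": finger opening in mm.
Only numpy, scipy, OpenCV 4.12 (cv2) and the standard library are available. Lean on these libraries where they do the work, as an engineer would, in place of code of your own. Each camera call takes 0.05 s, during which the arm holds its last target.

## Working session

There is one attempt and no reset: what is moved stays moved. The work goes in short steps, Python scripts to look and compute and a tool call to move; the robot and the scene stay as the last step left them, time stands still between calls to the robot, and variables do not carry over. Pictures are saved under pics/ and viewed, and the job is handed in when it is done.

Besides the shell and the picture viewer there is one more tool, called after ">>>" in YAML: its name, and indented under it one key for each argument. drive_tool: Moves the arm, as the interface text tells. Its arguments: {"type":"object","properties":{"steps":{"type":"array","items":{"type":"array"}},"gripper":{"type":"number"},"force":{"type":"number"}},"required":["steps"]}

```bash
ls; mkdir -p pics; python3 - <<'E'
from plant import *
import cv2,numpy as np
s=sense();print(s)
for n in ["scene","top","wrist"]:
    f=grab_frame(n);cv2.imwrite(f"pics/{n}0.png",f[:,:,::-1]);c=camera_params(n);print(n,c)
E
```

```text
pics
{'clock': 0.0, 'joint_pos': array([-66.79971841,  18.43804033,  -4.01458799,  83.17553141,
         1.2959075 ,  78.5410668 ,  -3.25925116]), 'joint_vel': array([0.00194532, 0.01755664, 0.04280868, 0.0450246 , 0.07101643,
       0.0090357 , 0.05398501]), 'joint_efforts': array([-2.06433656e-04, -4.91289282e+01, -4.04192526e-01, -3.12523091e+01,
       -6.39458187e-02,  4.37100639e-02,  1.68855240e-04]), 'position': array([247.46496101, 600.44379446, 221.46743587]), 'eef_rot': array([-1.79890653e+02,  7.01110676e-03,  1.57609523e+02]), 'wrist_force': array([-0.31450996, -0.18608299, -0.15815182]), 'ft_torque': array([-0.01107906,  0.00845747,  0.04115468]), 'width': 87.15052836446772}
scene {'fovy': 53.54372030130704, 'cx': 323.4255732092137, 'cy': 237.74149523216113, 'view': array([[-9.96812540e-01, -7.97497996e-02,  2.17480752e-03,
         4.92881784e+02],
       [-5.33972346e-02,  6.46675419e-01, -7.60893973e-01,
         1.50911646e+02],
       [ 5.92747473e-02, -7.58584782e-01, -6.48872586e-01,
         1.39070590e+03],
       [ 0.00000000e+00,  0.00000000e+00,  0.00000000e
[... 203 characters left out ...]
+01],
       [-9.90742254e-01, -2.70367772e-02, -1.33036833e-01,
         5.38571540e+02],
       [ 1.32661304e-01,  1.52465078e-02, -9.91044158e-01,
         1.25463754e+03],
       [ 0.00000000e+00,  0.00000000e+00,  0.00000000e+00,
         1.00000000e+00]])}
wrist {'fovy': 65.70646984690485, 'cx': 313.3650135358663, 'cy': 241.0426078215537, 'hand_eye': array([[-5.45854088e-04, -9.69707841e-01, -2.44267078e-01,
         6.57932767e+01],
       [ 9.99999816e-01, -4.64921158e-04, -3.88985271e-04,
        -5.32238300e-01],
       [ 2.63637135e-04, -2.44267245e-01,  9.69707916e-01,
        -1.62844061e+02],
       [ 0.00000000e+00,  0.00000000e+00,  0.00000000e+00,
         1.00000000e+00]])}
```

View pics/scene0.png

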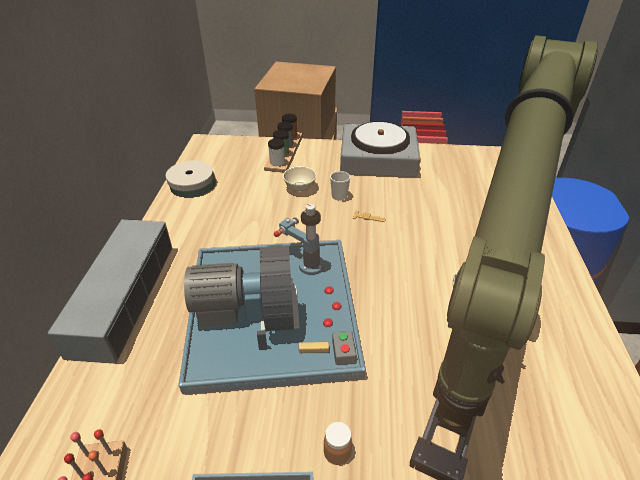

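View pics/top0.png

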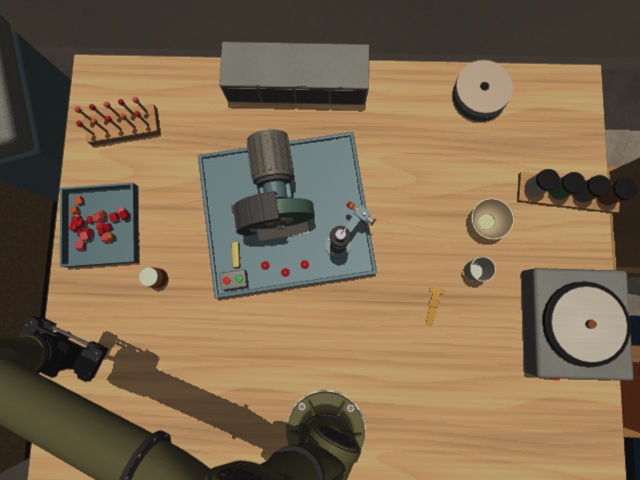

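View pics/wrist0.png

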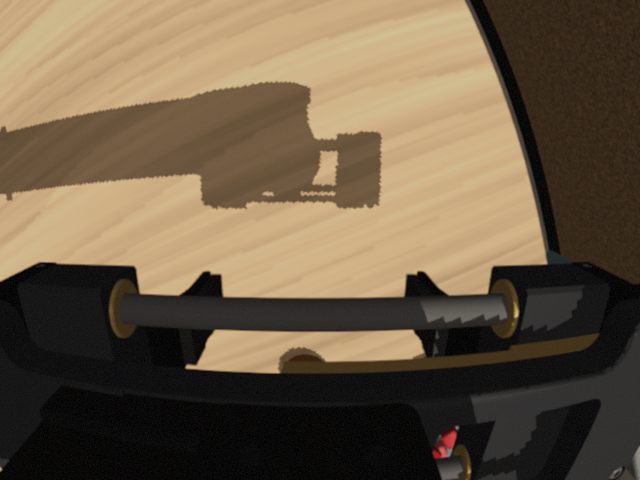

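```bash
python3 - <<'E'
import cv2
a=cv2.imread('pics/top0.png');b=cv2.imread('pics/scene0.png')
cv2.imwrite('pics/topc.png',cv2.resize(a[120:310,190:390],None,fx=4,fy=3.1579*1,interpolation=2) if 0 else cv2.resize(a[125:305,190:390],None,fx=3.3,fy=3.3,interpolation=2))
cv2.imwrite('pics/scc.png',cv2.resize(b[195:285,240:360],None,fx=6,fy=6,interpolation=2))
cv2.imwrite('pics/topk.png',cv2.resize(a[190:260,310:390],None,fx=8,fy=8,interpolation=2))
E
```

```text
(no output)
```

View pics/topc.png

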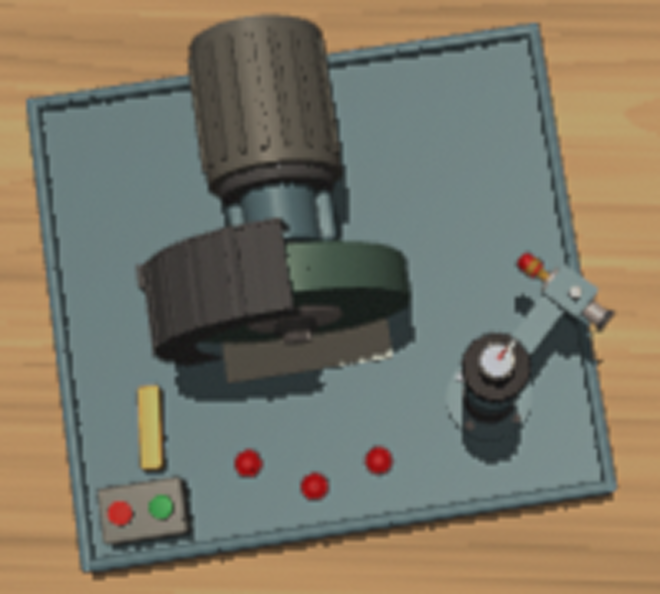

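View pics/scc.png

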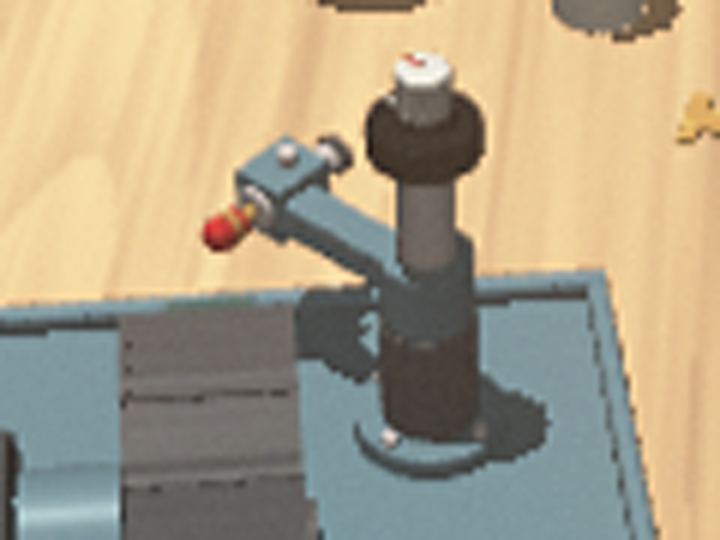

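View pics/topk.png

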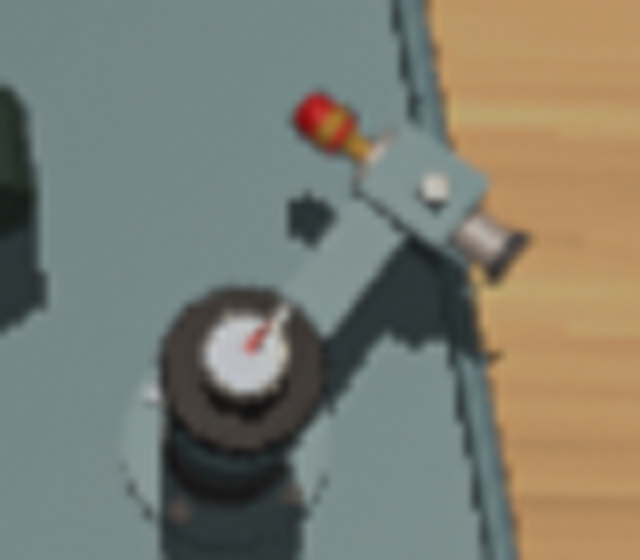

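```bash
cat > h.py <<'E'
from plant import *
import numpy as np,cv2
from scipy.optimize import least_squares
def proj(n,P):
    c=camera_params(n);V=c['view'];P=np.atleast_2d(P);q=P@V[:3,:3].T+V[:3,3];f=240/np.tan(np.radians(c['fovy']/2))
    return np.c_[c['cx']+f*q[:,0]/q[:,2],c['cy']+f*q[:,1]/q[:,2]]
def onz(n,uv,z):
    c=camera_params(n);V=c['view'];f=240/np.tan(np.radians(c['fovy']/2))
    d=V[:3,:3].T@np.array([(uv[0]-c['cx'])/f,(uv[1]-c['cy'])/f,1]);o=-V[:3,:3].T@V[:3,3]
    return o+d*(z-o[2])/d[2]
def tri(a,b):
    return least_squares(lambda P:np.r_[proj('top',P)[0]-a,proj('scene',P)[0]-b],[600,0,200])
E
python3 - <<'E'
from h import *
np.set_printoptions(precision=1,suppress=True)
r=tri((340.6,234.0),(310.7,206.7));print('knobtop',r.x,r.fun)
print(onz('top',(340.6,234),252),onz('scene',(310.7,206.7),252),'ringtop',onz('top',(340.4,236),224))
r=tri((348.8,202.9),(275.3,234.2));print('stone',r.x,r.fun)
print('stone z125',onz('top',(348.8,202.9),125),onz('scene',(275.3,234.2),125))
ct=np.array([(198.5,155.3),(353,132.6),(376.4,272.6),(216.7,298.3)])
L=np.array([(340,380),(340,-100),(-100,-100),(-100,380)])
def pts(p):
    c,s=np.cos(p[2]),np.sin(p[2]);return np.c_[L@np.array([[c,s],[-s,c]])+p[:2],np.full(4,p[3])]
r=least_squares(lambda p:np.r_[(proj('top',pts(p))-ct).ravel(),(p[3]-35)/5],[600,0,0.1,35]);print(r.x,np.degrees(r.x[2]),r.fun)
print(proj('scene',pts(r.x)))
E
```

```text
knobtop [533.9 -23.5 251.1] [-0.   0.9 -1.  -0.2]
[536.1 -23.5 252. ] [531.  -21.7 252. ] ringtop [535.4 -24.  224. ]
stone [641.8 -48.5 126.4] [-0.   0.9 -0.9 -0.2]
stone z125 [644.7 -48.6 125. ] [639.3 -49.4 125. ]
[538.  -25.    0.2  30.5] 10.447335441213813 [-0.1  0.2 -0.  -0.7  0.9  0.5 -0.9 -0.  -0.9]
[[177.1 388.2]
 [197.3 250.8]
 [338.6 241.5]
 [363.8 371.7]]
```

>>> drive_tool:
  steps:
    - [[-0.5,-0.5,-1.5],10]
    - [[-1.8,-1.7,-3],20]
    - [[-3.4,-3.2,-4.3],30]
    - [[-5,-4.7,-4.3],40]
    - [[-6.6,-6.2,-4.3],50]
    - [[-8.2,-7.7,-4.3],60]
    - [[-9.8,-9.2,-4.3],70]
    - [[-11.4,-10.7,-4.3],80]
  gripper: 87

```text
clock: 1.15
position: [409.5, 243.0, 329.5]
eef_rot: [-180.0, 0.1, 77.3]
wrist_force: [0.6, 0.4, 1.0]
width: 87.2
```

```bash
cat > d.py <<'E'
from h import *
import sys
# usage: d.py x y z yaw -> shift units, turn
np.set_printoptions(precision=2,suppress=True)
s=sense();p=s['position'];rpy=s['eef_rot'];print('t',s['clock'],'p',p,'rpy',rpy,'j',s['joint_pos'],'F',s['wrist_force'],'T',s['ft_torque'],'w',s['width'])
from scipy.spatial.transform import Rotation as R
Rm=R.from_euler('xyz',rpy,degrees=True).as_matrix()
if len(sys.argv)>4:
    x,y,z,w=map(float,sys.argv[1:5]);d=Rm.T@(np.array([x,y,z])-p)/25
    print('shift',d,'turn',(rpy[2]-w+180)%360-180)
E
python3 d.py 535 -23.5 330 -14
```

```text
t 1.15 p [409.54 243.03 329.51] rpy [-179.99    0.07   77.29] j [-50.18  -5.3   15.09  97.     1.42  88.18 -47.91] F [0.56 0.44 1.04] T [-0.04  0.01 -0.01] w 87.24731587188018
shift [-9.3   7.24 -0.01] turn 91.28692452656435
```

>>> drive_tool:
  steps:
    - [[-1.3,1,0],10.5]
    - [[-2.8,2.2,0],21]
    - [[-4.3,3.35,0],31.5]
    - [[-5.8,4.5,0],42]
    - [[-7.2,5.6,0],52.5]
    - [[-8.4,6.5,0],63]
    - [[-9.3,7.24,0],73.5]
    - [[-9.3,7.24,0],84]

```text
clock: 2.15
position: [535.2, -26.8, 329.4]
eef_rot: [179.8, 0.0, -7.4]
wrist_force: [0.3, 1.0, -0.6]
width: 87.1
```

```bash
python3 d.py 535 -23.5 330 -14; python3 - <<'E'
from h import *
f=grab_frame('wrist');cv2.imwrite('pics/w1.png',f[:,:,::-1])
E
```

```text
t 2.15 p [535.2  -26.83 329.43] rpy [179.84   0.03  -7.36] j [-31.97   2.15  33.18  90.33  -1.02  87.92 -96.14] F [ 0.34  0.96 -0.59] T [-0.04  0.19 -0.01] w 87.12832461069641
shift [-0.03 -0.13 -0.02] turn 6.639491292560336
```

View pics/w1.png

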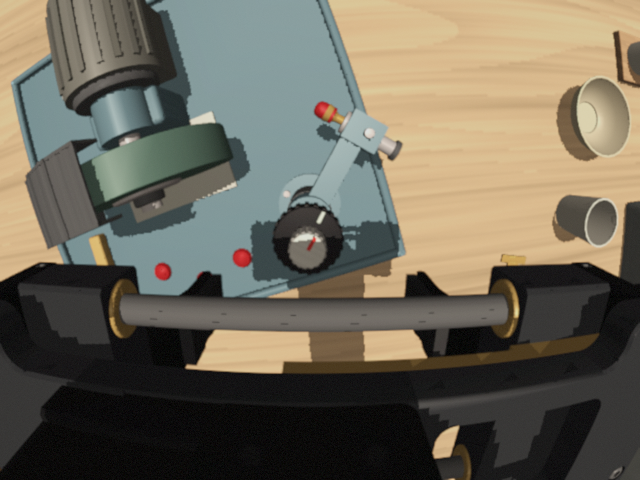

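```bash
cat >> h.py <<'E'
from scipy.spatial.transform import Rotation as Rr
def wtool(s):
    T=np.eye(4);T[:3,:3]=Rr.from_euler('xyz',s['eef_rot'],degrees=True).as_matrix();T[:3,3]=s['position'];return T
def wonz(uv,z,s,T=None):
    c=camera_params('wrist');f=240/np.tan(np.radians(c['fovy']/2));M=(wtool(s) if T is None else T)@c['hand_eye']
    d=np.array([uv[0]-c['cx'],uv[1]-c['cy']])/f;r=np.hypot(*d)
    v=np.r_[d/r*np.sin(r),np.cos(r)] if r>0 else np.array([0,0,1.]);v=M[:3,:3]@v;o=M[:3,3];return o+v*(z-o[2])/v[2]
def wproj(P,s):
    c=camera_params('wrist');f=240/np.tan(np.radians(c['fovy']/2));M=np.linalg.inv(wtool(s)@c['hand_eye']);q=M[:3,:3]@np.array(P)+M[:3,3]
    r=np.arctan2(np.hypot(q[0],q[1]),q[2]);return np.array([c['cx'],c['cy']])+f*r*q[:2]/np.hypot(q[0],q[1])
E
python3 - <<'E'
from h import *
a=cv2.imread('pics/w1.png')
cv2.imwrite('pics/w1c.png',cv2.resize(a[190:290,255:365],None,fx=5.5,fy=5.5,interpolation=2))
s=sense()
print([wonz(u,z,s) for u,z in (((308,250),252),((308.5,238),224))])
for P in ([535,-23.5,252],[535,-23.5,224]): print(wproj(P,s))
E
```

```text
[array([535.293216  , -22.53885241, 252.        ]), array([536.71380554, -22.77403894, 224.        ])]
[309.47857256 250.23463172]
[309.77825613 240.09282528]
```

View pics/w1c.png

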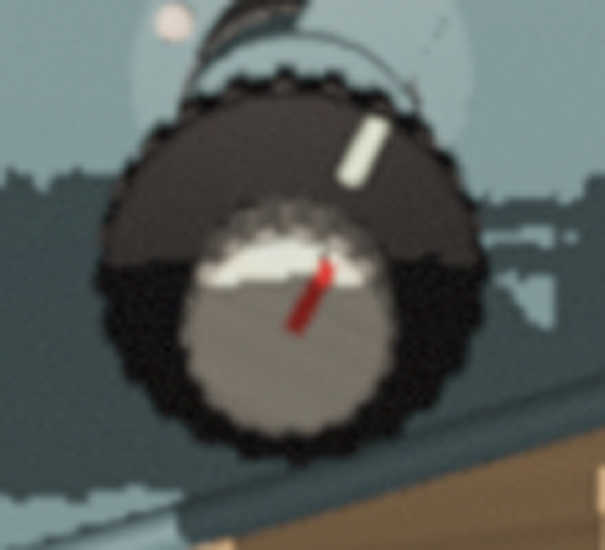

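```bash
python3 d.py 535.5 -22.9 195 -14
```

```text
t 2.2 p [534.94 -25.28 329.36] rpy [179.89   0.06  -7.55] j [-32.04   2.12  33.09  90.36  -1.06  87.93 -96.48] F [-0.24  1.69 -0.08] T [ 0.02  0.15 -0.  ] w 87.16446864520128
shift [ 0.02 -0.11  5.37] turn 6.449095161445172
```

>>> drive_tool:
  steps:
    - [[0,-0.05,0.8],4]
    - [[0.02,-0.07,2],6.4]
    - [[0.02,-0.07,3],6.4]
    - [[0.02,-0.07,3.9],6.4]
    - [[0.02,-0.07,4.6],6.4]
    - [[0.02,-0.07,5.1],6.4]
    - [[0.02,-0.07,5.37],6.4]
    - [[0.02,-0.07,5.37],6.4]

```text
clock: 3.2
position: [535.6, -23.9, 195.1]
eef_rot: [179.9, 0.0, -13.9]
wrist_force: [-0.8, 0.5, 0.4]
width: 86.9
```

```bash
python3 d.py 535.5 -23.8 195 -14;python3 - <<'E'
from h import *
f=grab_frame('wrist');cv2.imwrite('pics/w2.png',f[:,:,::-1])
E
```

```text
t 3.2 p [535.56 -23.86 195.09] rpy [179.88   0.04 -13.94] j [ -31.46    5.56   33.27  102.59   -3.07   72.85 -101.33] F [-0.76  0.52  0.42] T [-0.01  0.19 -0.06] w 86.91677111492797
shift [-0. -0.  0.] turn 0.06346544277602106
```

View pics/w2.png

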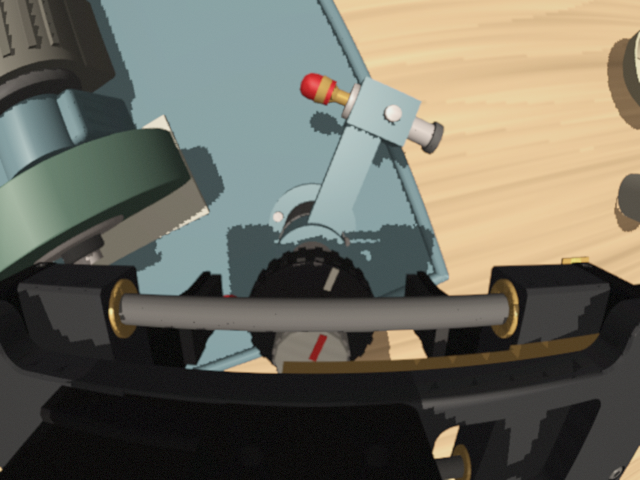

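>>> drive_tool:
  steps:
    - [[0,0,0],0]
    - [[0,0,0],0]
    - [[0,0,0],0]
    - [[0,0,0],0]
    - [[0,0,0],0]
    - [[0,0,0],0]
  gripper: 40
  force: 50

```text
clock: 4.0
position: [536.1, -23.0, 195.6]
eef_rot: [180.0, -0.0, -13.9]
wrist_force: [1.3, 2.5, -0.8]
width: 53.0
```

```bash
python3 d.py 535.5 -23.8 195 -14;python3 - <<'E'
from h import *
s=sense();a=cv2.imread('pics/w2.png');cv2.imwrite('pics/w2c.png',cv2.resize(a[60:160,290:450],None,fx=5,fy=5,interpolation=2))
for u in [(301,86),(391,113)]: print(u,wonz(u,125,s))
E
```

```text
t 4.0 p [536.09 -23.03 195.58] rpy [179.96  -0.01 -13.91] j [ -31.47    5.54   33.24  102.55   -3.13   72.84 -101.34] F [ 1.33  2.52 -0.81] T [ 0.59 -0.06 -0.06] w 52.96855121701437
shift [-0.02  0.04  0.02] turn 0.0903354604976414
(301, 86) [641.68367691 -42.06154028 125.        ]
(391, 113) [612.44237292 -92.90335667 125.        ]
```

View pics/w2c.png

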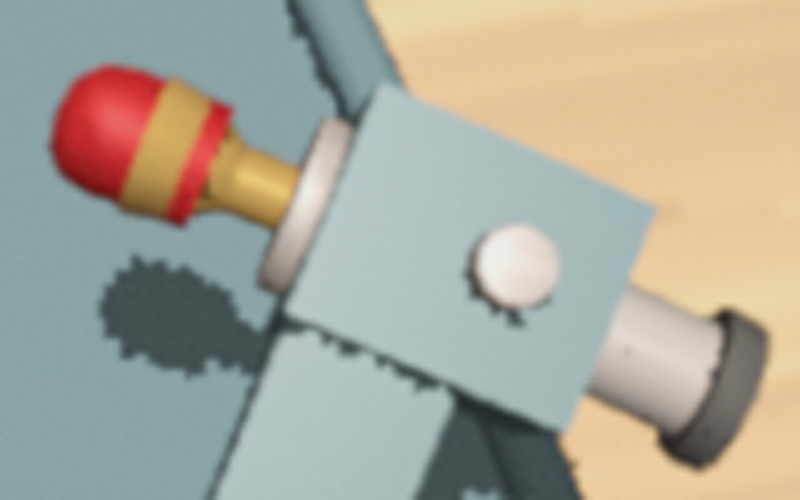

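>>> drive_tool:
  steps:
    - [[0,0,0],-4]
    - [[0,0,0],-9]
    - [[0,0,0],-14]
    - [[0,0,0],-19]
    - [[0,0,0],-24]
    - [[0,0,0],-29]
    - [[0,0,0],-34]
    - [[0,0,0],-36]

```text
clock: 5.0
position: [536.0, -22.2, 195.6]
eef_rot: [-180.0, -0.0, 22.1]
wrist_force: [-0.3, 4.1, -0.4]
width: 52.9
```

```bash
python3 d.py 535.5 -23.8 195 -14;python3 - <<'E'
from h import *
f=grab_frame('wrist');cv2.imwrite('pics/w3.png',f[:,:,::-1])
f=grab_frame('top');cv2.imwrite('pics/t3c.png',cv2.resize(f[180:260,280:400,::-1],None,fx=6,fy=6,interpolation=2))
E
```

```text
t 5.0 p [536.04 -22.22 195.58] rpy [-179.97   -0.     22.11] j [-29.67   5.48  31.26 102.49  -3.01  72.85 -65.54] F [-0.29  4.13 -0.41] T [ 0.72  0.07 -0.62] w 52.916355291184075
shift [-0.04  0.05  0.02] turn 36.10990463436735
```

View pics/w3.png

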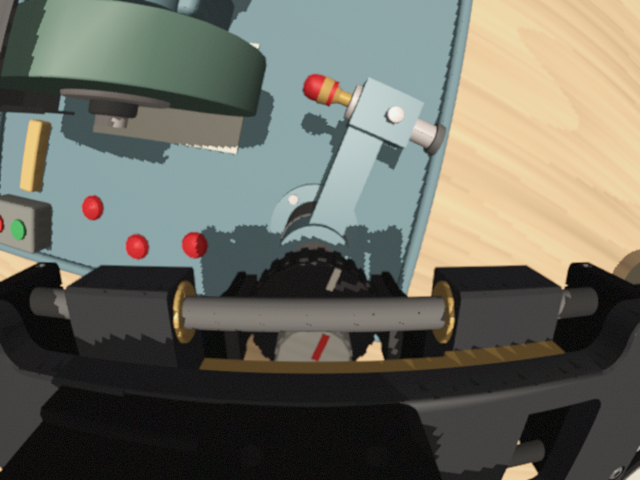

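View pics/t3c.png

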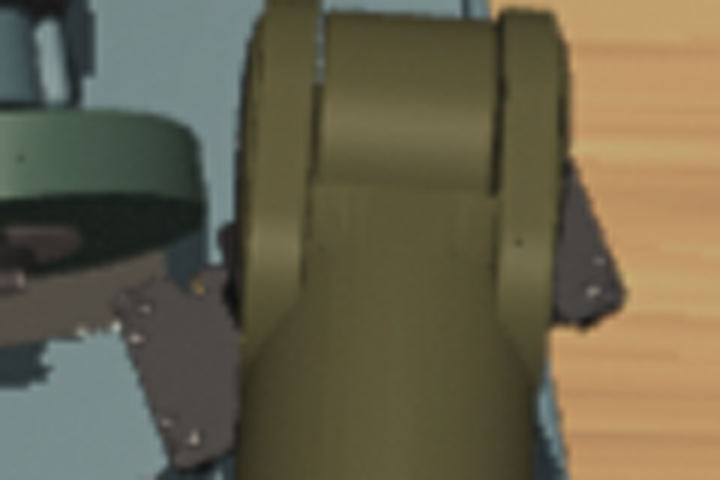

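```bash
cat > ov.py <<'E'
from h import *
import sys,pickle
def overlay(img,s,A,yaw,wx,wy,fine=1):
    out=cv2.resize(img,None,fx=2,fy=2,interpolation=2)
    c,sn=np.cos(np.radians(yaw)),np.sin(np.radians(yaw))
    W=lambda x,y,z:[A[0]+c*x-sn*y,A[1]+sn*x+c*y,z]
    for x,col in((wx-19,(0,255,255)),(wx+19,(255,0,255))):
        for t in np.radians(np.arange(90,271,1.5)):
            u=wproj(W(x,wy+100*np.cos(t),125+100*np.sin(t)),s)*2
            cv2.circle(out,(int(u[0]),int(u[1])),1,col,-1)
    u=wproj(W(wx,wy-100,125),s)*2;cv2.circle(out,(int(u[0]),int(u[1])),4,(255,0,0),-1)
    for p in ((340,-100,30),(-100,-100,30)):
        u=wproj(W(*p),s)*2;cv2.circle(out,(int(u[0]),int(u[1])),4,(0,0,255),-1)
    return out
E
python3 - <<'E'
from ov import *
s={'position':[536.04,-22.22,195.58],'eef_rot':[-179.97,0,22.11]}
o=overlay(cv2.imread('pics/w3.png'),s,(536,-23.2),10.4,100,148+100)
cv2.imwrite('pics/o3.png',o[0:560,0:800])
print(wproj([536,-23,252],s))
E
```

```text
[313.08049741 357.45830971]
```

View pics/o3.png

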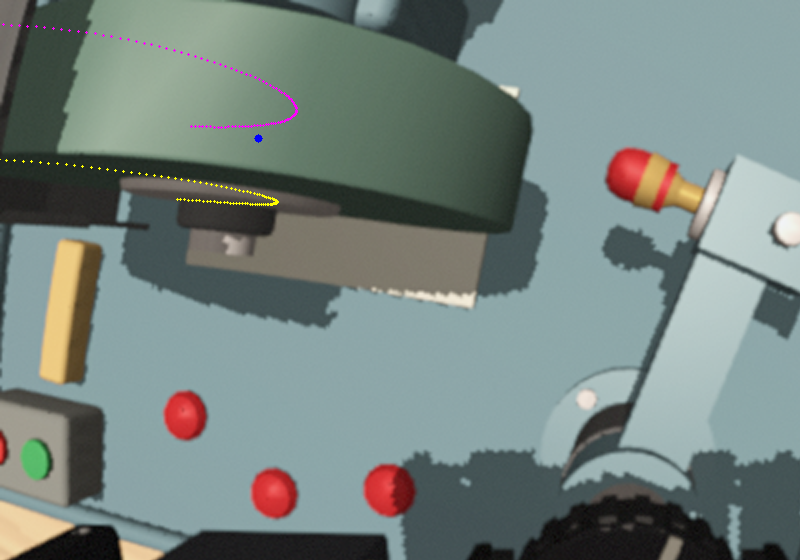

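```bash
python3 - <<'E'
from ov import *
s={'position':[536.04,-22.22,195.58],'eef_rot':[-179.97,0,22.11]}
o=overlay(cv2.imread('pics/w3.png'),s,(536,-23.2),10.4,100,150)
cv2.imwrite('pics/o3b.png',o[0:560,0:800])
t=wonz((303,87),125,s);d=t[:2]-[536,-23.2];print(t,np.hypot(*d),np.degrees(np.arctan2(d[1],d[0]))-10.4)
E
```

```text
[632.05453416  22.8384629  125.        ] 106.51766801101628 15.208169608299299
```

View pics/o3b.png

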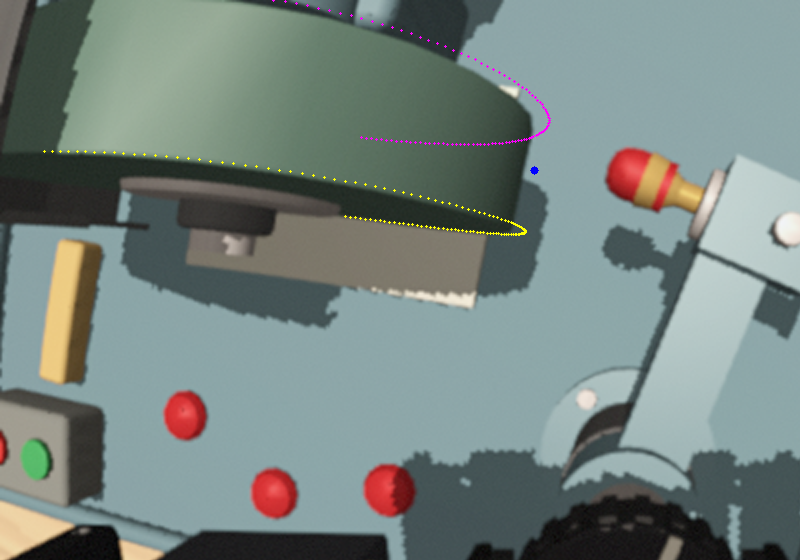

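>>> drive_tool:
  steps:
    - [[0,0,0],-2]
    - [[0,0,0],-4]
    - [[0,0,0],-6]
    - [[0,0,0],-7.5]
    - [[0,0,0],-8.5]
    - [[0,0,0],-9]

```text
clock: 5.85
position: [535.9, -22.0, 195.6]
eef_rot: [-180.0, 0.0, 31.1]
wrist_force: [-0.8, 4.0, 0.4]
width: 53.0
```

```bash
python3 d.py 535.5 -23.8 195 -14;python3 - <<'E'
from ov import *
s=sense()
f=grab_frame('wrist')[:,:,::-1].copy();cv2.imwrite('pics/w4.png',f)
o=overlay(f,s,(536,-23.2),10.4,98,153)
cv2.imwrite('pics/o4.png',o[0:560,200:900])
E
```

```text
t 5.85 p [535.94 -22.05 195.58] rpy [-179.96    0.     31.13] j [-29.24   5.47  30.77 102.48  -2.96  72.86 -56.59] F [-0.82  4.    0.36] T [ 0.78  0.23 -0.56] w 53.00377643870529
shift [-0.05  0.05  0.02] turn 45.12870298182696
```

View pics/o4.png

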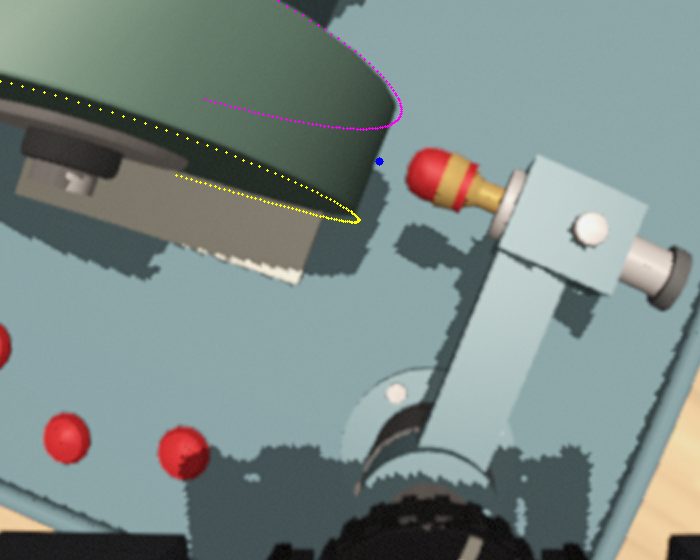

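>>> drive_tool:
  steps:
    - [[0,0,0],-0.7]
    - [[0,0,0],-1.4]
    - [[0,0,0],-2.1]
    - [[0,0,0],-2.7]
    - [[0,0,0],-2.7]

```text
clock: 6.52
position: [535.9, -22.0, 195.6]
eef_rot: [-180.0, 0.0, 33.9]
wrist_force: [-1.4, 4.0, 0.7]
width: 52.6
```

```bash
python3 d.py 535.5 -23.8 195 -14;python3 - <<'E'
from ov import *
s=sense()
f=grab_frame('wrist')[:,:,::-1].copy();cv2.imwrite('pics/w5.png',f)
cv2.imwrite('pics/o5.png',cv2.resize(f[30:150,240:400],None,fx=5,fy=5,interpolation=2))
E
```

```text
t 6.525 p [535.92 -21.98 195.59] rpy [-179.96    0.01   33.87] j [-29.12   5.46  30.62 102.48  -2.94  72.86 -53.87] F [-1.38  3.96  0.66] T [ 0.77  0.2  -0.5 ] w 52.59869394949817
shift [-0.05  0.05  0.02] turn 47.87202997732413
```

View pics/o5.png

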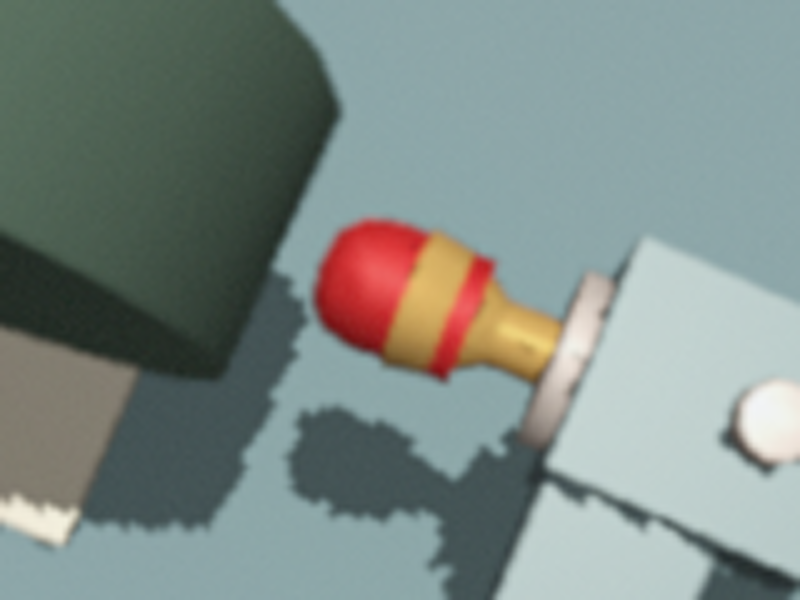

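>>> drive_tool:
  steps:
    - [[0,0,0],0]
    - [[0,0,0],0]
    - [[0,0,0],0]
    - [[0,0,0],0]
  gripper: 87

```text
clock: 7.08
position: [535.9, -22.5, 195.5]
eef_rot: [-180.0, 0.0, 33.8]
wrist_force: [0.5, 0.6, -0.4]
width: 83.2
```

```bash
python3 d.py 535.8 -22.6 228 22
```

```text
t 7.075 p [535.92 -22.5  195.55] rpy [-179.99    0.02   33.85] j [-29.11   5.47  30.65 102.48  -2.91  72.86 -53.86] F [ 0.46  0.59 -0.36] T [-0.05  0.16 -0.02] w 83.24142060573035
shift [-0.01  0.   -1.3 ] turn 11.849706523412834
```

>>> drive_tool:
  steps:
    - [[0,0,-0.4],0]
    - [[0.01,-0.02,-0.9],6]
    - [[0.01,-0.02,-1.3],12]
    - [[0.01,-0.02,-1.3],12]
  gripper: 87

```text
clock: 7.58
position: [536.7, -22.1, 229.4]
eef_rot: [180.0, -0.1, 21.9]
wrist_force: [0.9, 0.0, -0.1]
width: 86.7
```

```bash
python3 d.py 536 -21.9 228 22;python3 - <<'E'
from ov import *
s=sense()
f=grab_frame('wrist')[:,:,::-1].copy();cv2.imwrite('pics/w6.png',f)
E
```

```text
t 7.575 p [536.66 -22.07 229.44] rpy [179.96  -0.11  21.92] j [-29.93   4.15  31.16  99.79  -2.21  76.55 -66.41] F [ 0.93  0.03 -0.11] T [-0.11  0.12 -0.02] w 86.67931892441936
shift [-0.02 -0.02  0.06] turn -0.08276073715771304
```

View pics/w6.png

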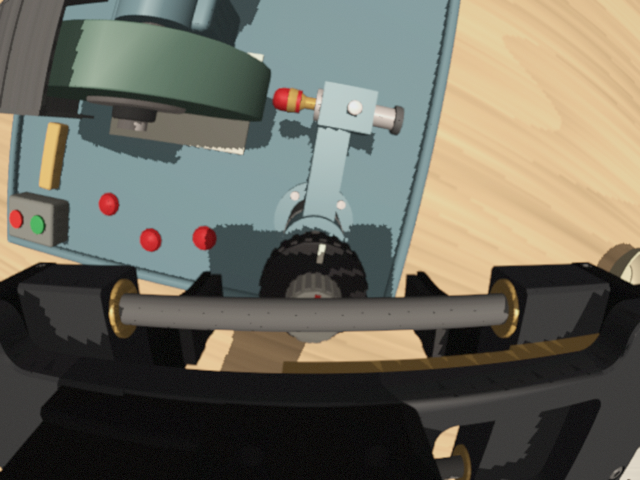

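>>> drive_tool:
  steps:
    - [[-0.02,-0.01,0.04],0]
    - [[-0.02,-0.01,0.04],0]
    - [[-0.02,-0.01,0.04],0]
    - [[-0.02,-0.01,0.04],0]
    - [[-0.02,-0.01,0.04],0]
    - [[-0.02,-0.01,0.04],0]
    - [[-0.02,-0.01,0.04],0]
    - [[-0.02,-0.01,0.04],0]
  gripper: 15
  force: 25

```text
clock: 8.62
position: [535.8, -22.2, 227.7]
eef_rot: [180.0, -0.0, 22.0]
wrist_force: [1.1, -1.1, 0.8]
width: 25.4
```

```bash
python3 d.py 536 -21.9 228 22;python3 - <<'E'
from ov import *
f=grab_frame('wrist')[:,:,::-1].copy();cv2.imwrite('pics/w7.png',f)
cv2.imwrite('pics/o7.png',cv2.resize(f[50:150,230:390],None,fx=5,fy=5,interpolation=2))
E
```

```text
t 8.625 p [535.79 -22.25 227.72] rpy [179.96  -0.05  21.96] j [-29.93   4.13  31.14 100.01  -2.18  76.41 -66.39] F [ 1.09 -1.13  0.79] T [-0.26  0.01  0.04] w 25.446904791647764
shift [ 0.01 -0.01 -0.01] turn -0.04354625683455993
```

View pics/o7.png

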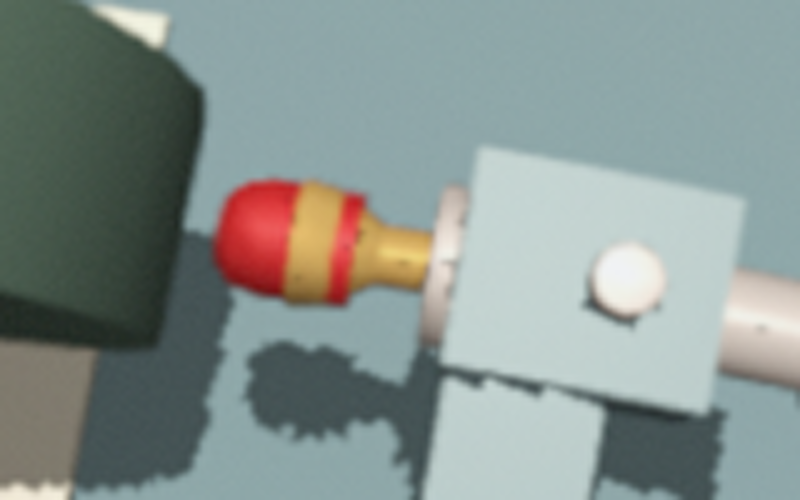

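>>> drive_tool:
  steps:
    - [[0,0,0],-2]
    - [[0,0,0],-4]
    - [[0,0,0],-6]
    - [[0,0,0],-8]
    - [[0,0,0],-9]
    - [[0,0,0],-9]

```text
clock: 9.43
position: [535.7, -22.1, 227.7]
eef_rot: [180.0, -0.0, 31.0]
wrist_force: [0.2, -0.5, -0.5]
width: 25.7
```

```bash
cat > look.py <<'E'
from ov import *
import sys
n=sys.argv[1]
s=sense();T=[s['ft_torque']];yw=[s['eef_rot'][2]]
f=grab_frame('wrist')[:,:,::-1].copy();cv2.imwrite(f'pics/w{n}.png',f)
s=sense();T.append(s['ft_torque']);yw.append(s['eef_rot'][2])
np.set_printoptions(precision=3,suppress=True)
print(s['clock'],s['position'],'yaw',yw,'Tz',[t[2] for t in T],T[0],'F',s['wrist_force'],'j7',s['joint_pos'][6],s['joint_efforts'])
cv2.imwrite(f'pics/o{n}.png',cv2.resize(f[50:150,230:390],None,fx=5,fy=5,interpolation=2))
E
python3 look.py 8
```

```text
9.475 [535.712 -22.124 227.7  ] yaw [np.float64(30.976945294076568), np.float64(30.966075419426815)] Tz [np.float64(-0.023474706990920156), np.float64(-0.03202280525272114)] [-0.009  0.137 -0.023] F [-0.947  0.189 -0.196] j7 -57.40961584528199 [  0.055 -30.122   1.262 -31.099   0.028  -0.123   0.043]
```

View pics/o8.png

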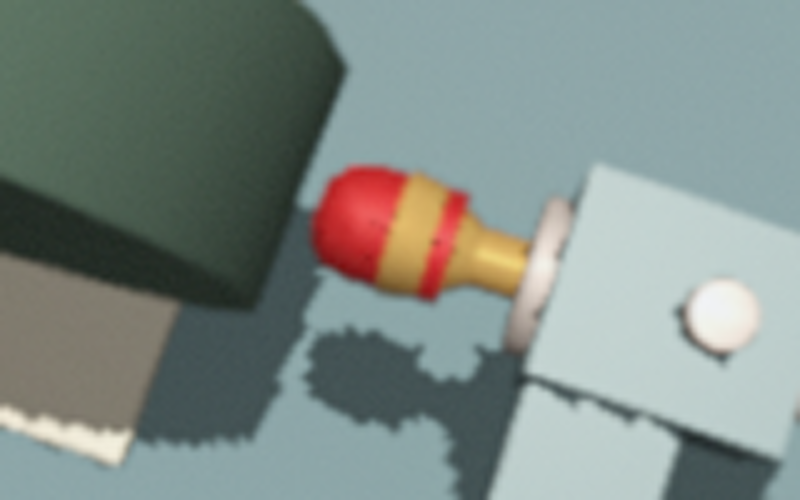

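```bash
cat > arm.py <<'E'
from h import *
import sys
# clamp screw white blob: crop-window px -> world angle about axis at z ~150
def ang(n,pos,rpy):
    im=cv2.imread(f'pics/w{n}.png').astype(int)
    sub=im[60:160,300:420];m=((sub.min(2)>175)&(sub.max(2)-sub.min(2)<40)).astype(np.uint8)
    k,l,st,c=cv2.connectedComponentsWithStats(m)
    out=[]
    for i in range(1,k):
        if st[i,4]>40:
            out.append((c[i]+[300,60],st[i,4]))
    s={'position':pos,'eef_rot':rpy}
    for u,a in out:
        w=wonz(u,148,s)-[536,-22,148];print(n,u,a,np.hypot(w[0],w[1]),np.degrees(np.arctan2(w[1],w[0])))
if __name__=='__main__':
    ang(7,[535.79,-22.25,227.72],[179.96,-.05,21.96])
    ang(8,[535.71,-22.12,227.7],[179.97,-.03,30.976])
    ang(5,[535.92,-21.98,195.59],[-179.96,.01,33.87])
    ang(6,[536.66,-22.07,229.44],[179.96,-.11,21.92])
E
python3 arm.py
```

```text
7 [350.92978482 105.74254436] 2649 98.20240756659861 7.044796706068131
7 [331.25379171 143.77451972] 989 70.81465207347985 11.724423570333222
8 [369.43432778 112.32158078] 2581 98.12416647278337 8.731536220556395
8 [344.77175141 145.73107345] 885 71.642381379343 13.81574965336509
5 [385.9953627  111.77774097] 3019 97.78034362959467 8.602337591018127
5 [358.34876543 146.43004115] 972 72.88043887603801 12.940905402120656
6 [350.12322659 107.36562627] 2467 98.23096283244871 7.121775250134517
6 [331.0713422 143.9286578] 827 71.70840597482406 11.710893748079021
```

>>> drive_tool:
  steps:
    - [[0,0,0],-1]
    - [[0,0,0],-2]
    - [[0,0,0],-3]
    - [[0,0,0],-4]

```text
clock: 9.98
position: [535.7, -22.1, 227.7]
eef_rot: [180.0, -0.0, 35.0]
wrist_force: [-0.1, 0.3, -0.4]
width: 25.1
```

```bash
python3 look.py 9; python3 -c "
from arm import *
s=sense();ang(9,s['position'],s['eef_rot'])"
```

```text
10.025 [535.705 -22.066 227.715] yaw [np.float64(35.03640315636997), np.float64(35.06533475109371)] Tz [np.float64(-0.10636027655020121), np.float64(-0.11118095100796255)] [-0.025  0.227 -0.106] F [-0.722 -0.121 -0.778] j7 -53.32532531744556 [  0.056 -30.122   1.266 -31.106   0.067  -0.161   0.066]
9 [377.30714568 115.99684169] 2533 98.12212491752955 9.54503519943985
9 [350.62668299 146.8004896 ] 817 72.21215806446394 14.910609488621
```

View pics/o9.png

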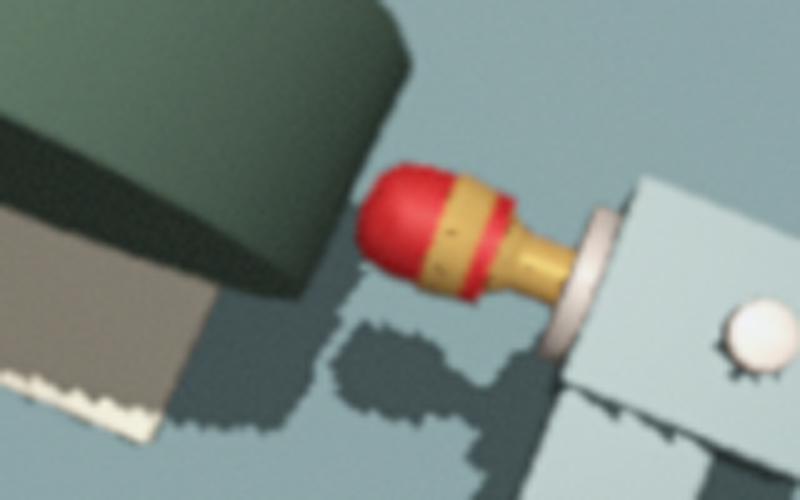

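>>> drive_tool:
  steps:
    - [[0,0,0],-1]
    - [[0,0,0],-2]
    - [[0,0,0],-3]
    - [[0,0,0],-4]

```text
clock: 10.52
position: [535.7, -22.0, 227.7]
eef_rot: [180.0, -0.0, 39.1]
wrist_force: [0.2, 1.2, 0.2]
width: 25.0
```

```bash
python3 look.py 10
```

```text
10.575 [535.655 -22.044 227.73 ] yaw [np.float64(39.132888460583594), np.float64(39.16180710490684)] Tz [np.float64(-0.11075702826456288), np.float64(-0.026567079603291757)] [ 0.079  0.282 -0.111] F [-0.574  0.848 -0.064] j7 -49.24134699762149 [  0.122 -30.113   1.324 -31.127   0.109  -0.223   0.066]
```

View pics/o10.png

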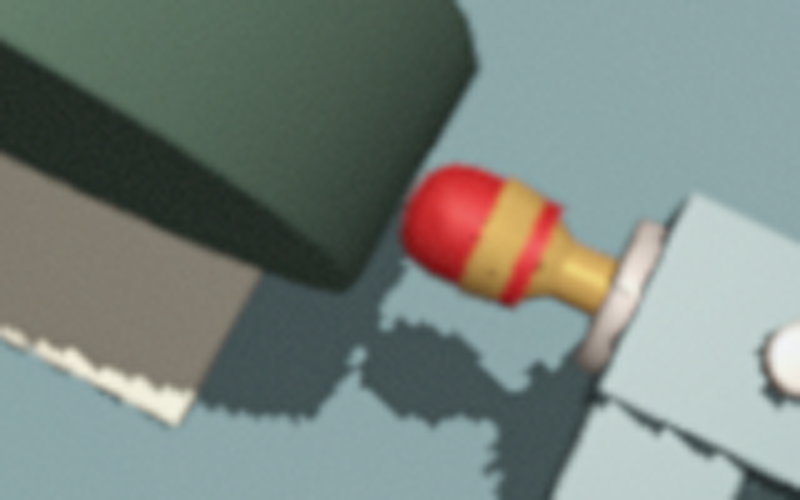

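>>> drive_tool:
  steps:
    - [[0,0,0],-1]

```text
clock: 10.7
position: [535.6, -22.0, 227.7]
eef_rot: [180.0, -0.0, 40.2]
wrist_force: [-0.9, 0.5, 0.1]
width: 25.4
```

```bash
cat > q.py <<'E'
from plant import *
s=sense();print(round(s['clock'],3),'yaw',s['eef_rot'][2].round(3),'T',s['ft_torque'].round(3),'F',s['wrist_force'].round(2),'w',round(s['width'],2),'j7e',s['joint_efforts'].round(3))
E
python3 q.py; python3 q.py
```

```text
10.7 yaw 40.223 T [-0.048  0.252 -0.08 ] F [-0.87  0.45  0.05] w 25.44 j7e [ 2.1000e-02 -3.0141e+01  1.2690e+00 -3.1111e+01  9.4000e-02 -1.9800e-01
 -1.0600e-01]
10.7 yaw 40.223 T [-0.048  0.252 -0.08 ] F [-0.87  0.45  0.05] w 25.44 j7e [ 2.1000e-02 -3.0141e+01  1.2690e+00 -3.1111e+01  9.4000e-02 -1.9800e-01
 -1.0600e-01]
```

>>> drive_tool:
  steps:
    - [[0,0,0],-1]

```text
clock: 10.82
position: [535.6, -22.0, 227.7]
eef_rot: [180.0, -0.0, 41.3]
wrist_force: [-0.8, -0.7, 0.6]
width: 25.5
```

```bash
python3 q.py
```

```text
10.825 yaw 41.293 T [ 0.042  0.247 -0.1  ] F [-0.83 -0.68  0.59] w 25.46 j7e [  0.045 -30.146   1.29  -31.124   0.112  -0.213  -0.048]
```

>>> drive_tool:
  steps:
    - [[0,0,0],-1]

```text
clock: 10.95
position: [535.6, -22.0, 227.7]
eef_rot: [180.0, -0.0, 42.4]
wrist_force: [-1.7, 0.8, 0.2]
width: 24.9
```

```bash
python3 q.py
```

```text
10.95 yaw 42.364 T [ 0.02   0.26  -0.104] F [-1.7   0.75  0.2 ] w 24.9 j7e [  0.054 -30.148   1.297 -31.126   0.118  -0.22   -0.044]
```

>>> drive_tool:
  steps:
    - [[0,0,0],-1]

```text
clock: 11.08
position: [535.6, -21.9, 227.7]
eef_rot: [180.0, -0.0, 43.4]
wrist_force: [-0.4, 0.8, 0.6]
width: 25.3
```

```bash
python3 q.py; python3 look.py 11
```

```text
11.075 yaw 43.438 T [ 0.002  0.238 -0.097] F [-0.37  0.77  0.59] w 25.34 j7e [  0.061 -30.151   1.301 -31.128   0.122  -0.226  -0.037]
11.125 [535.571 -21.978 227.705] yaw [np.float64(43.43844062391465), np.float64(43.46270707963743)] Tz [np.float64(-0.09650857631382995), np.float64(-0.05945530080197524)] [ 0.002  0.238 -0.097] F [-0.143 -0.333  0.271] j7 -44.95836518165852 [  0.13  -30.148   1.323 -31.134   0.112  -0.23    0.083]
```

View pics/o11.png

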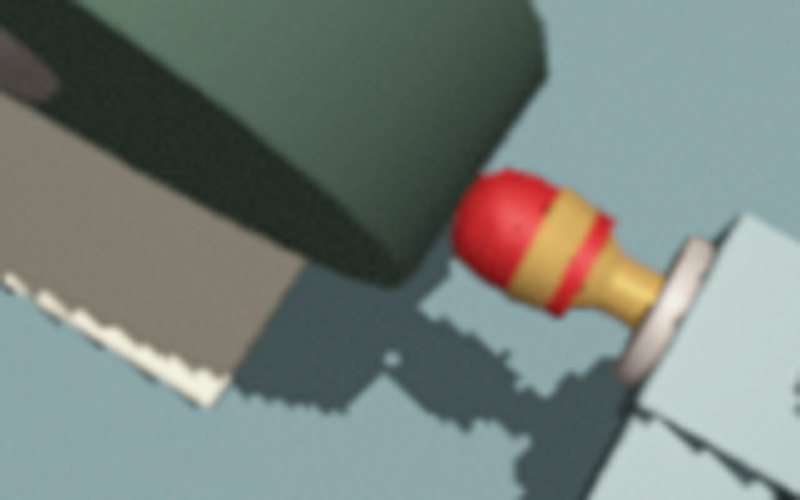

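>>> drive_tool:
  steps:
    - [[0,0,0],-1]

```text
clock: 11.25
position: [535.6, -21.9, 227.7]
eef_rot: [180.0, -0.0, 44.5]
wrist_force: [-0.7, 0.1, 1.5]
width: 25.4
```

```bash
python3 q.py
```

```text
11.25 yaw 44.527 T [ 0.027  0.238 -0.09 ] F [-0.68  0.08  1.47] w 25.43 j7e [  0.065 -30.154   1.306 -31.132   0.127  -0.233  -0.081]
```

>>> drive_tool:
  steps:
    - [[0,0,0],-1]

```text
clock: 11.38
position: [535.6, -21.9, 227.7]
eef_rot: [180.0, -0.0, 45.6]
wrist_force: [-0.1, 0.8, 0.0]
width: 24.9
```

```bash
python3 q.py
```

```text
11.375 yaw 45.598 T [ 0.014  0.237 -0.112] F [-0.07  0.82  0.02] w 24.9 j7e [ 7.1000e-02 -3.0154e+01  1.3070e+00 -3.1130e+01  1.3200e-01 -2.3800e-01
 -2.2000e-02]
```

>>> drive_tool:
  steps:
    - [[0,0,0],-1]

```text
clock: 11.5
position: [535.6, -21.9, 227.7]
eef_rot: [180.0, -0.0, 46.7]
wrist_force: [-0.8, 0.4, -0.2]
width: 25.0
```

```bash
python3 q.py
```

```text
11.5 yaw 46.668 T [ 0.055  0.248 -0.142] F [-0.77  0.35 -0.19] w 25.02 j7e [ 7.7000e-02 -3.0158e+01  1.3110e+00 -3.1134e+01  1.3800e-01 -2.4500e-01
 -1.8000e-02]
```

>>> drive_tool:
  steps:
    - [[0,0,0],-0.7]

```text
clock: 11.62
position: [535.5, -21.9, 227.7]
eef_rot: [180.0, -0.0, 47.4]
wrist_force: [0.1, 0.2, 0.1]
width: 25.3
```

```bash
python3 q.py
```

```text
11.625 yaw 47.418 T [ 0.009  0.223 -0.186] F [0.08 0.19 0.13] w 25.3 j7e [  0.09  -30.168   1.307 -31.138   0.138  -0.244   0.049]
```

```bash
python3 look.py 12; for i in 1 2 3 4; do python3 -c "
from plant import *
grab_frame('top');s=sense();print(s['ft_torque'][2].round(3),s['eef_rot'][2].round(3),s['joint_efforts'][6].round(3))";done
```

```text
11.675 [535.556 -21.889 227.723] yaw [np.float64(47.417769305259014), np.float64(47.43937001776068)] Tz [np.float64(-0.18622650861049678), np.float64(-0.1275087850860167)] [ 0.009  0.223 -0.186] F [-0.548  0.533  0.067] j7 -40.99807269270804 [  0.145 -30.16    1.33  -31.142   0.131  -0.251   0.115]
-0.127 47.392 0.159
-0.073 47.376 0.104
-0.077 47.371 0.085
-0.054 47.373 0.079
```

View pics/o12.png

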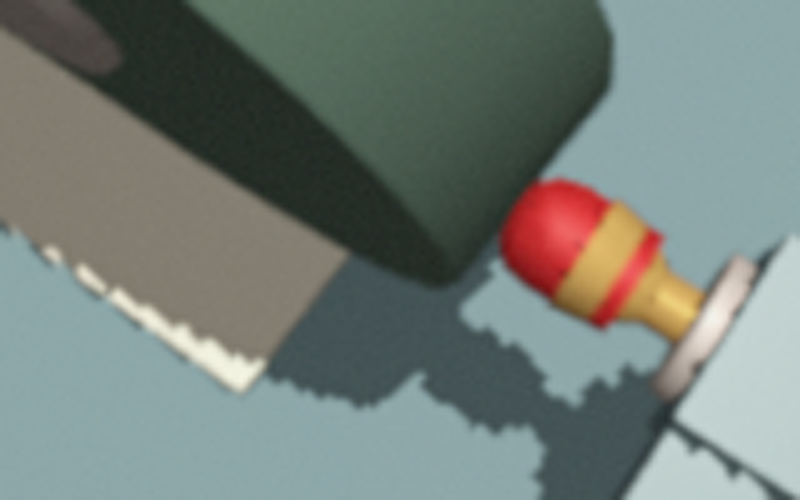

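```bash
cat > comp.py <<'E'
from h import *
A=np.array([536,-22.])
def rect(n,yaw,armdeg,sc=10):
    # arm frame grid x 80..120, y 0..50 at z=125
    s={'position':[535.65,-22.05,227.71],'eef_rot':[180,0,yaw]}
    xs=np.arange(75,125,1/sc);ys=np.arange(5,55,1/sc)
    c,sn=np.cos(np.radians(armdeg)),np.sin(np.radians(armdeg))
    X,Y=np.meshgrid(xs,ys)
    P=np.stack([A[0]+c*X-sn*Y,A[1]+sn*X+c*Y,np.full_like(X,125)],-1)
    cp=camera_params('wrist');f=240/np.tan(np.radians(cp['fovy']/2));M=np.linalg.inv(wtool(s)@cp['hand_eye'])
    q=P@M[:3,:3].T+M[:3,3];h=np.hypot(q[...,0],q[...,1]);r=f*np.arctan2(h,q[...,2])
    mx=(cp['cx']+r*q[...,0]/h).astype(np.float32);my=(cp['cy']+r*q[...,1]/h).astype(np.float32)
    return cv2.remap(cv2.imread(f'pics/w{n}.png'),mx,my,cv2.INTER_CUBIC)
if __name__=='__main__':
    Y={7:21.96,8:30.97,9:35.04,10:39.14,11:43.44,12:47.42}
    a0=5.0;ims=[]
    for n,y in Y.items():
        im=rect(n,y,a0+(y-21.96)/6);ims.append(im)
    cv2.imwrite('pics/r.png',cv2.resize(np.vstack([np.hstack(ims[:3]),np.hstack(ims[3:])]),(780,520)))
E
python3 comp.py
```

```text
(no output)
```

View pics/r.png

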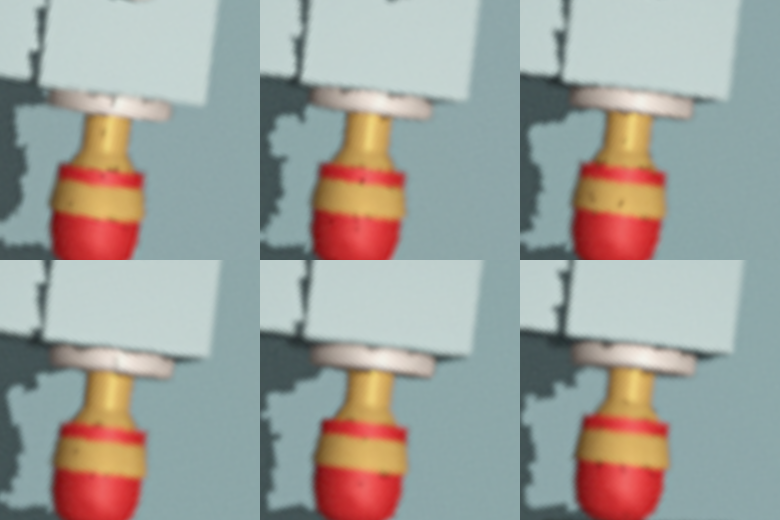

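```bash
cat >> comp.py <<'E'
def meas(n,y,a0=10.5,save=None):
    im=rect(n,y,a0+(y-21.96)/6)
    h=cv2.cvtColor(im,cv2.COLOR_BGR2HSV);g=im.astype(float)
    return im
E
python3 - <<'E'
from comp import *
Y={7:21.96,8:30.97,9:35.04,10:39.14,11:43.44,12:47.42}
ims=[meas(n,y) for n,y in Y.items()]
cv2.imwrite('pics/r2.png',cv2.resize(np.vstack([np.hstack(ims[:3]),np.hstack(ims[3:])]),(780,520)))
def patch(im,y0,y1,x0,x1): return im[y0:y1,x0:x1].astype(np.float32).mean(2)
# template matching vs reference image 10 (idx3)
ref=ims[3]
import sys
def shift(t,im):
    (y0,y1,x0,x1)=t
    tp=ref[y0:y1,x0:x1];m=25
    R=cv2.matchTemplate(im[y0-m:y1+m,x0-m:x1+m],tp,cv2.TM_CCOEFF_NORMED)
    _,v,_,l=cv2.minMaxLoc(R);x,y=l
    def sub(a,b,c): return 0.5*(a-c)/(a-2*b+c)
    dy=sub(R[y-1,x],R[y,x],R[y+1,x]) if 0<y<R.shape[0]-1 else 0
    return (y-m+dy)/10,(x-m)/10,v
np.save('/tmp/ref.npy',ref)
for n,im in zip(Y,ims):
    hs=cv2.cvtColor(im,cv2.COLOR_BGR2HSV);red=((hs[...,0]<8)|(hs[...,0]>172))&(hs[...,1]>150)
    r=np.where(red.sum(1)>50)[0];print(n,'first red row y=',5+r[0]/10, 'last',5+r[-1]/10)
E
```

```text
7 first red row y= 28.5 last 47.6
8 first red row y= 28.1 last 47.4
9 first red row y= 28.0 last 47.3
10 first red row y= 27.9 last 47.3
11 first red row y= 27.1 last 47.4
12 first red row y= 26.2 last 46.4
```

View pics/r2.png

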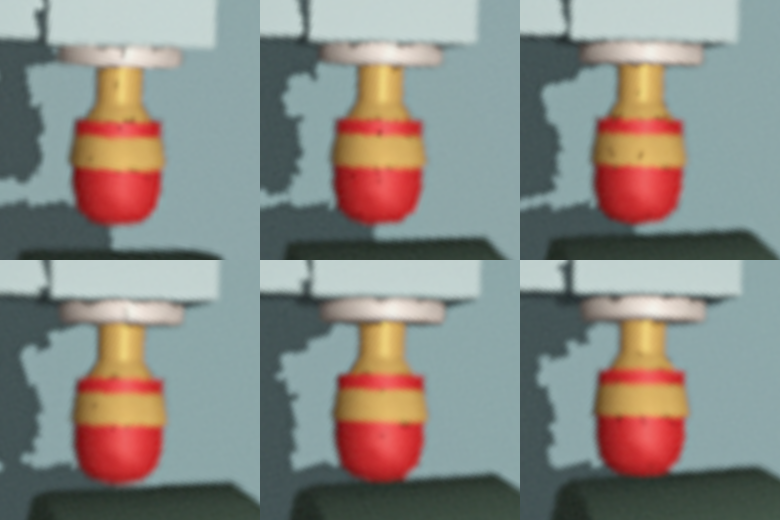

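```bash
cat >> comp.py <<'E'
def edges(n,y,a0=10.5):
    im=rect(n,y,a0+(y-21.96)/6);out=[]
    hs=cv2.cvtColor(im,cv2.COLOR_BGR2HSV)
    # columns around the shank/dop centre: use G and saturation profiles
    cols=slice(190,280)
    sat=hs[...,1].astype(float)[:,212:252].mean(1)  # collar (low) -> brass (high)
    w=slice(60,170)
    p=sat[w];th=100;i=np.where((p[:-1]<th)&(p[1:]>=th))[0][0];c=60+i+(th-p[i])/(p[i+1]-p[i])
    g=im[...,1].astype(float)[:,195:275].mean(1)    # green drops at red band, rises at brass band, drops at stone
    th=90;e=[k+(th-g[k])/(g[k+1]-g[k]) for k in range(150,420) if (g[k]-th)*(g[k+1]-th)<0][:3]
    e=np.array(e)
    return c/10+5,e/10+5,(e-c)/10
E
python3 - <<'E'
from comp import *
np.set_printoptions(precision=2,suppress=True)
Y={7:21.96,8:30.97,9:35.04,10:39.14,11:43.44,12:47.42}
for n,y in Y.items(): print(n,*edges(n,y))
E
```

```text
7 18.11828571428571 [28.88 30.8  38.2 ] [10.76 12.68 20.08]
8 17.66075581395349 [28.59 30.44 37.79] [10.93 12.77 20.13]
9 17.456392694063926 [28.38 30.15 37.55] [10.93 12.7  20.09]
10 17.28867924528302 [28.29 29.95 37.35] [11.   12.66 20.06]
11 16.974050632911393 [27.39 29.35 36.7 ] [10.41 12.37 19.73]
12 16.54488188976378 [26.53 28.21 35.52] [ 9.98 11.67 18.97]
```

>>> drive_tool:
  steps:
    - [[0,0,0],-0.5]
    - [[0,0,0],-1]
    - [[0,0,0],-1.5]

```text
clock: 12.25
position: [535.5, -21.9, 227.7]
eef_rot: [180.0, -0.0, 48.9]
wrist_force: [-1.2, 0.9, 0.8]
width: 25.1
```

```bash
python3 q.py; python3 look.py 13; python3 look.py 14; python3 look.py 15;python3 - <<'E'
from comp import *
np.set_printoptions(precision=2,suppress=True)
for n in (13,14,15): print(edges(n,sense()['eef_rot'][2]))
E
```

```text
12.25 yaw 48.904 T [-0.015  0.277 -0.174] F [-1.24  0.86  0.79] w 25.09 j7e [  0.13  -30.148   1.337 -31.159   0.165  -0.287   0.077]
12.3 [535.518 -21.86  227.692] yaw [np.float64(48.90369632323923), np.float64(48.918331728918226)] Tz [np.float64(-0.17449286395230232), np.float64(-0.12634126831613451)] [-0.015  0.277 -0.174] F [-0.152  1.154 -0.788] j7 -39.52361085863375 [  0.168 -30.145   1.353 -31.161   0.154  -0.288   0.12 ]
12.35 [535.526 -21.871 227.724] yaw [np.float64(48.918331728918226), np.float64(48.892143650364964)] Tz [np.float64(-0.12634126831613451), np.float64(-0.13619990507241853)] [ 0.014  0.234 -0.126] F [-0.426  0.034  0.192] j7 -39.55319591305612 [  0.184 -30.146   1.366 -31.159   0.147  -0.293   0.149]
12.4 [535.534 -21.876 227.718] yaw [np.float64(48.892143650364964), np.float64(48.87988262557357)] Tz [np.float64(-0.13619990507241853), np.float64(-0.11245681120627471)] [ 0.016  0.268 -0.136] F [-1.792  0.833 -0.485] j7 -39.56546992613863 [  0.188 -30.142   1.37  -31.161   0.146  -0.297   0.115]
(np.float64(16.388212180746564), array([25.96, 27.85, 35.16]), array([ 9.57, 11.46, 18.77]))
(np.float64(16.368688845401174), array([25.92, 27.84, 35.13]), array([ 9.55, 11.47, 18.76]))
(np.float64(16.430590717299577), array([25.99, 27.91, 35.17]), array([ 9.56, 11.48, 18.74]))
```

>>> drive_tool:
  steps:
    - [[0,0,0],0]
    - [[0,0,0],0]
    - [[0,0,0],0]
    - [[0,0,0],0]
  gripper: 87

```text
clock: 12.9
position: [535.6, -21.9, 227.7]
eef_rot: [180.0, -0.0, 48.9]
wrist_force: [0.0, 0.3, -0.8]
width: 57.2
```

```bash
python3 q.py; python3 look.py 16; python3 look.py 17;python3 - <<'E'
from comp import *
np.set_printoptions(precision=2,suppress=True)
for n in (16,17): print(edges(n,48.88))
im=np.hstack([meas(n,48.88) for n in (15,17)]);cv2.imwrite('pics/r3.png',cv2.resize(im,(700,350)))
E
```

```text
12.9 yaw 48.877 T [-0.139  0.153 -0.004] F [ 0.03  0.28 -0.79] w 57.17 j7e [ 3.0000e-03 -3.0379e+01  1.1930e+00 -3.1070e+01 -6.6000e-02 -2.3000e-02
  1.0000e-03]
12.95 [535.556 -21.888 227.72 ] yaw [np.float64(48.87659594200787), np.float64(48.88191290930814)] Tz [np.float64(-0.0035978404260407224), np.float64(0.008144581063935214)] [-0.139  0.153 -0.004] F [ 0.28  -0.735  0.215] j7 -39.56367451561095 [  0.004 -30.379   1.193 -31.069  -0.066  -0.023   0.   ]
13.0 [535.552 -21.93  227.704] yaw [np.float64(48.88191290930814), np.float64(48.87698337272275)] Tz [np.float64(0.008144581063935214), np.float64(-0.02835185681301465)] [-0.133  0.072  0.008] F [ 0.422  0.351 -0.742] j7 -39.56501735310278 [  0.003 -30.378   1.192 -31.069  -0.066  -0.022   0.   ]
(np.float64(16.52723492723493), array([26.12, 28.02, 35.23]), array([ 9.59, 11.49, 18.71]))
(np.float64(16.490151515151517), array([26.09, 28.04, 35.2 ]), array([ 9.6 , 11.55, 18.71]))
```

View pics/r3.png

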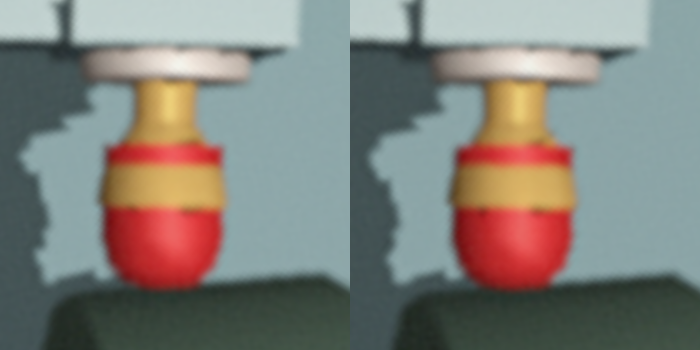

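>>> drive_tool:
  steps:
    - [[0,0,0],0]
    - [[0,0,0],0]
    - [[0,0,0],4]
    - [[0,0,0],8]
    - [[0,0,0],12]
    - [[0,0,0],12]
    - [[0,0,0],12]

```text
clock: 13.88
position: [535.5, -21.9, 227.7]
eef_rot: [180.0, -0.0, 36.9]
wrist_force: [-0.4, 0.2, -1.1]
width: 86.9
```

```bash
python3 q.py; for i in 18 19 20; do python3 look.py $i >/dev/null; done;python3 - <<'E'
from comp import *
import comp
np.set_printoptions(precision=2,suppress=True)
yw=sense()['eef_rot'][2]; print(sense()['position'],yw)
# arm angle fixed at that of yaw 48.88
adj=(48.88-yw)/6
for n in (18,19,20): print(edges(n,yw,10.5+adj))
for d in (-1,1): print(edges(20,yw,10.5+adj+d), edges(10,39.14,10.5+d))
E
```

```text
13.875 yaw 36.941 T [-0.101  0.128 -0.062] F [-0.36  0.22 -1.1 ] w 86.92 j7e [-5.0000e-03 -3.0259e+01  1.2170e+00 -3.1085e+01 -6.1000e-02 -3.8000e-02
 -0.0000e+00]
[535.54 -21.88 227.7 ] 36.91115240455431
(np.float64(16.842672413793103), array([26.27, 28.43, 35.44]), array([ 9.43, 11.58, 18.6 ]))
(np.float64(16.85424836601307), array([26.26, 28.44, 35.49]), array([ 9.41, 11.59, 18.64]))
(np.float64(16.883228511530397), array([26.31, 28.45, 35.54]), array([ 9.43, 11.57, 18.66]))
(np.float64(18.609251101321586), array([28.03, 30.17, 37.3 ]), array([ 9.42, 11.56, 18.69])) (np.float64(19.031738035264485), array([30.08, 31.68, 39.12]), array([11.04, 12.65, 20.09]))
(np.float64(15.162473794549268), array([24.6 , 26.75, 33.79]), array([ 9.43, 11.59, 18.63])) (np.float64(15.578195488721805), array([26.5 , 28.26, 35.6 ]), array([10.92, 12.68, 20.02]))
```

>>> drive_tool:
  steps:
    - [[0,0,-0.8],0]
    - [[0,0,-2],0]
    - [[0,0,-3.5],0]
    - [[0,0,-4.5],0]
    - [[0,0,-4.5],0]
    - [[0,0,-4.5],0]

```text
clock: 14.78
position: [535.1, -21.9, 339.2]
eef_rot: [-180.0, 0.0, 36.9]
wrist_force: [0.8, 0.5, 0.7]
width: 86.6
```

```bash
python3 q.py; python3 look.py 21
```

```text
14.775 yaw 36.918 T [-0.077  0.15  -0.003] F [0.84 0.49 0.67] w 86.64 j7e [ 8.4000e-02 -2.9910e+01  7.2000e-01 -3.2781e+01 -5.1000e-02 -4.7000e-02
  2.0000e-03]
14.825 [534.909 -21.869 338.849] yaw [np.float64(36.91750865380391), np.float64(36.91849608706727)] Tz [np.float64(-0.0031468383835076587), np.float64(0.04881022137533993)] [-0.077  0.15  -0.003] F [-0.977 -0.194  0.028] j7 -52.4289998566414 [  0.064 -29.67    0.697 -32.479  -0.054  -0.042   0.002]
```

View pics/w21.png

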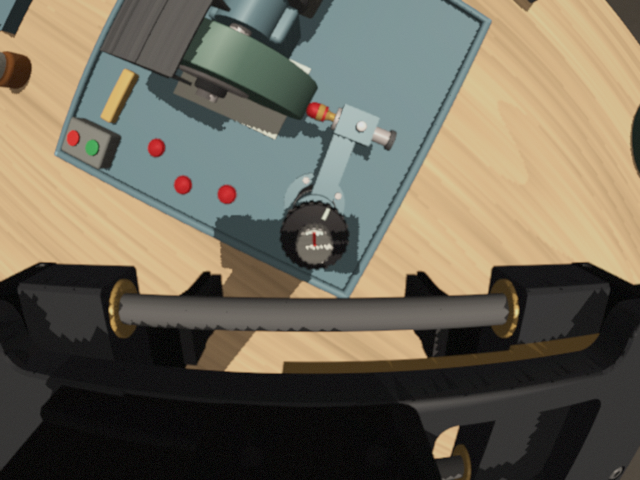

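The stone at (316,111) bears on the wheel, the knob's red mark at (314,240) has turned relative to the ring's white mark, and the cabochons and stick are undisturbed. The gripper is clear of everything.

```bash
python3 -c "
from plant import *
print(finish_job())"
```

```text
the job is handed in; nothing more can be done
None
```

The job is handed in: the stone bears lightly on the wheel, at my best estimate with a little under 3 N on its spring. The robot touches nothing, and it took about 15 s of the 67 s allowed.

**What I did:** I turned the coarse ring about 48° anticlockwise, which left a gap of about 5–6 mm with no contact. I let go of the ring, gripped only the fine knob and fed the stone in by about 27° of knob turn. Then I opened the gripper and raised it clear.

**Last checks on the force:**

| Check | Result | Force |
|---|---|---|
| Camera, spring compression after letting go (three edges: 1.1, 1.4 and 1.55 mm) | about 1.4 mm | about 2.7–2.9 N |
| Knob turn past the estimated point of contact | about 5° | about 3 N |
| Wrist torque just before letting go | 0.17 N m, against 0.10 N m turning freely | about 4 N, noisy by about 1 N |

The torque reading disagrees with the other two, and I trusted the camera and the knob turn over it. All three stay under the 6 N at which the ring gives way.

The last wrist picture shows the stone on the wheel and the cabochons and dressing stick where they were. The cup, bowl and gauge were not in that picture, and only an edge of the jar was, so I did not check them again. The arm never worked near them.

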